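# Shut the bean hopper's gate

## Robot

A 6-joint arm with a two-finger parallel gripper is mounted at the origin on the work surface. World frame = base frame: x ahead of the robot, y to its left, z up, the work surface at z = 0. Lengths are in m, angles in rad, forces in N, time in s.
With the tool pointing down it reaches from about 0.35 to 0.775 m from the base axis. Payload 5.5 kg.
Tool frame: the origin (TCP) lies on the centre line of the jaws, within the pads' length; the fingertips stand 17 mm ahead of it and the grasp point (between the pads) lies 2 mm behind it; z points along the fingers, y is the line along which they close (so a half turn about z gives the same grasp; the last joint's range is limited). The gripper opens to 85 mm and grips with 20 to 120 N. Pads are 22 mm wide; open, the fingers measure 114 mm over their backs; the gripper's body (76 mm by 85 mm) begins 54 mm behind the grasp point. The pads swing forward as they close: fully open they stand 13 mm farther back than shut.
Start: joints at [-1.391, 0.313, 0.046, 1.304, 0, 1.431], TCP at [0.181, -0.546, 0.248] pointing down, gripper open.
Joint ranges: [-2.76, 2.76], [-0.86, 1.69], [-1.03, 1.26], [-2.2, 2.34], [-1.47, 1.5], [-3.14, 3.14]. Speed limits (rad/s): [2.57, 2.57, 3.14, 3.14, 3.14, 3.14].

## Interface

Orientations are given as a rotation vector (axis times angle).
In Python, from cell import read_state, read_camera, get_calibration, hand_in gives the robot as it stands.
- The arm moves only by the tool send_rows, never from a script. Its argument "rows" is a list of rows, each a list of 7 numbers: the turn, a rotation vector about the tool's x, y, z in degrees, then the shift along the tool's x, y, z in cm, then the closure, from -1 (fully open) to 1 (shut). A call has 1 to 8 rows; each row is the pose to reach, as a shift and turn from the pose commanded when the call began, along the tool's axes at that moment; what a row does not reach only later rows make up. A row lasts 1/10 s, in which the tool goes at most 50 mm and 8.59 degrees, less where a joint would pass 70% of its speed; a pose out of reach is approached as far as the arm can. A call with a gripper value outside its range is refused whole. The fingers move at their own pace and stop on an object; "squeeze" is the grip in N (left out, the last holds). Time passes only in rows, so rows that repeat a pose let the fingers close. It gives the time, the measured TCP pose, the force, the opening and the grip force at its end, in the units of the state.
- read_state(): the state, without advancing time (a new reading comes with each control period).
- read_camera(name): name is "side" or "top" or "wrist"; returns (picture, depth): 480x640x3 uint8, red, green, blue; 480x640 float32, m along the optical axis (not along the pixel's ray), 0 where there is no reading.
- get_calibration(name): a dict with "intrinsics" (3x3 intrinsics, pixels), "extrinsics" (4x4, takes a point from world to camera coordinates). Camera axes: x right, y up, looking along -z (the intrinsics and any distortion apply to the point x, -y, -z); pixel columns grow to the right and rows downward; lengths in m; the calibration is good to about 2 mm. A picture is of the moment at which its call begins: read the wrist's pose just before it. get_calibration takes no time and is no camera call; for the wrist camera it gives the pose at the moment of the call.
- hand_in(): hands the job in; it is judged then, once.
The state is a dict: "time": time; "joints": joint angles; "qvel": joint speeds; "joint_torque": joint torques, N m; "tool_pos": TCP position; "eef_rot": TCP orientation; "wrist_force": force on the tool from outside, world axes, zero at the start; "moment": the same for the moment, N m; "opening": finger opening in m; "finger_force": force on a finger pad.
Only numpy, scipy, OpenCV 4.12 (cv2) and the standard library are available. Lean on these libraries where they do the work, as an engineer would, in place of code of your own. Each camera call takes 0.05 s, during which the arm holds its last target. There are 200 camera calls.

## Task

Before the bean hopper on the counter is refilled, its gate must be shut: with a fingertip, push the black peg round to turn the yellow locking disc until its slot lines up with the steel gate bar, then push the bar by its red plate through the disc until it is fully home. Push gently, pinch nothing, leave the mug, milk jug and sugar jar standing where they are, and finish clear of everything.

Things in the scene. Friction and masses are not known exactly. Their poses are not given: they have to be found in the camera images.
- dispenser: fixed bean dispenser: blue box with a white deck, 116 mm (its x) by 390 mm (its y, -215 to +175), 60 mm high. Origin on the counter under the disc's axis; z up, +y = the way the bar is pushed. The disc lies on the deck round the origin; the bar on its -y side between two guides (13 mm above the deck, |x| 8.5 to 16.5, y -175 to -50); the throat block and hopper from y = +50
- lock_disc (a joint): turn of the yellow disc (rad), counterclockwise from above. 0: slot in line with the bar, peg towards the dispenser's -x; pi/2: slot crosswise, peg towards -y; pi: in line again, peg towards +x. Either 0 or pi lets the bar through. Starts at 0.5 to 2.64; stops at -0.35 and 3.5; nothing catches it at 0 or pi; friction 0.06 N m, stays where left
- peg (a point): middle of the black upright peg on the disc: 14 mm across, 31 mm from the disc's axis, square to the slot; stands from 78 to 108 mm above the counter (this point at 93 mm)
- gate_bar (a joint): travel of the steel gate bar (m) along the dispenser's +y: 0 drawn out, 0.14 fully home at its stop (it then works the shutter under the hopper). Starts at 0 to 0.018. Its tapered nose meets the disc's rim at about 0.025 and passes only when the slot is in line. Friction about 3 N plus 8 N per m/s, stays where left
- disc_top (a point): centre of the top of the yellow disc, on its axis, 78 mm above the counter; turns with the disc, its y axis runs along the slot. Disc 84 mm across; slot right across it, 18 mm wide, 15 mm deep, with slightly flared mouths
- hopper (a point): centre of the amber hopper's rim, 155 mm above the counter, 104 mm across; below it the blue throat block, 90 mm (x) by 116 mm (y), 95 mm high. Fixed
- push_plate (a point): middle of the rear (-y) face of the bar's red upright push plate, 28 mm wide (dispenser's x), 8 mm thick, from 74 to 108 mm above the counter (this point at 93 mm); 207 mm to the -y side of the disc's axis when the bar is at 0. The bar is 14 mm wide and lies 64 to 74 mm above the counter
- mug: loose white mug, 80 mm wide, 92 mm high, handle to its own +y; origin at the centre of its underside. To be left alone
- milk_jug: loose steel milk jug, 72 mm wide, 100 mm high, handle to its own +y; origin at the centre of its underside. To be left alone
- sugar_jar: loose glass sugar jar with a steel cap, 68 mm wide, 105 mm high; origin at the centre of its underside. To be left alone

How it is judged:
On the way, in this order (a step that is already met when the one before it is completed fails the run):
1. the disc's slot is lined up with the bar, which has not yet gone through ((value of joint lock_disc between -0.15 and 0.15 rad or value of joint lock_disc between 2.9916 and 3.2916 rad) and value of joint gate_bar below 0.07 m), for 0.1 s.
2. the bar is pushed through the slot, fully home ((value of joint lock_disc between -0.15 and 0.15 rad or value of joint lock_disc between 2.9916 and 3.2916 rad) and value of joint gate_bar above 0.132 m), for 0.2 s.
At the end, for the whole second after the job is handed in: the bar is home (joint at least 132 of 140 mm) through the disc, the slot in line with it within 0.15 rad (either way round), and mug, milk jug and sugar jar stand upright within 20 mm of where they were (all of step 2 and distance of each of mug, milk_jug, sugar_jar from where it was at the start of the episode below 0.02 m and angle between each of mug, milk_jug, sugar_jar's own z axis and vertical below 0.15 rad); the robot touches nothing.
It fails at once if the mug, milk jug or sugar jar is lifted, carried, knocked over or moved by more than 20 mm (distance of any of mug, milk_jug, sugar_jar from where it was at the start of the episode above 0.02 m or angle between any of mug, milk_jug, sugar_jar's own z axis and vertical above 0.4 rad).
It fails at once if the dispenser, its disc or its bar is pinched, or pressed with more than 35 N (contact force between any of the fingers, the arm and dispenser above 35 N).
It also fails if it takes over 50 s, if anything falls off the work surface, if the arm or the gripper's body presses on something with over 40 N, if the wrist force passes 120 N, or if a joint passes its speed limit or range.

## Working session

There is one attempt and no reset: what is moved stays moved. The work goes in short steps, Python scripts to look and compute and a tool call to move; the robot and the scene stay as the last step left them, time stands still between calls to the robot, and variables do not carry over. Pictures are saved under pics/ and viewed, at most 10 in all, crops included, and the job is handed in when it is done.

Besides the shell and the picture viewer there is one more tool, called as a command line: name --pt "numbers of a row" for each row, then --argument value for the rest. send_rows: Moves the arm, as the interface text tells. Its arguments: {"type":"object","properties":{"rows":{"type":"array"},"squeeze":{"type":"number"}},"required":["rows"]}

```bash
mkdir -p pics
cat > h.py <<'E'
import numpy as np, cv2
from cell import *
def cast(K,E,uv,z):
    uv=np.atleast_2d(np.array(uv,float)); d=np.c_[(uv[:,0]-K[0,2])/K[0,0],-(uv[:,1]-K[1,2])/K[1,1],-np.ones(len(uv))]
    R=E[:3,:3];c=-R.T@E[:3,3]; w=d@R
    return c+w*((z-c[2])/w[:,2])[:,None]
def cal(n):
    c=get_calibration(n); return np.array(c["intrinsics"]),np.array(c["extrinsics"])
E
python3 - <<'E'
from h import *
for n in("top","side"):
    im,d=read_camera(n); cv2.imwrite(f"pics/{n}0.png",im[:,:,::-1]); np.savez(f"{n}0.npz",im=im,d=d)
    K,E=cal(n); print(n,K,-E[:3,:3].T@E[:3,3], get_calibration(n).keys())
s=read_state();print(s)
E
```

```text
top [[494.09035092   0.         316.49149735]
 [  0.         494.09035092 236.33232215]
 [  0.           0.           1.        ]] [0.4323069  0.0816247  0.88823411] dict_keys(['intrinsics', 'extrinsics'])
side [[531.40294356   0.         313.39094863]
 [  0.         531.40294356 235.72633586]
 [  0.           0.           1.        ]] [0.16844793 0.47417916 0.52480003] dict_keys(['intrinsics', 'extrinsics'])
{'time': 0.1, 'joints': array([-1.39057687e+00,  3.13946424e-01,  4.51034043e-02,  1.30358065e+00,
        7.61335951e-06,  1.43121117e+00]), 'qvel': array([-4.28839762e-05, -2.14715394e-03,  2.70080206e-03,  4.25767348e-04,
       -3.85739062e-04,  8.98777938e-04]), 'joint_torque': array([ 1.83821881e-03, -4.81724989e+01,  2.99244350e+01,  1.27706467e-02,
       -1.70191734e-04,  9.65637469e-06]), 'tool_pos': array([ 0.18069528, -0.54543439,  0.24749041]), 'eef_rot': array([-3.09990846e+00, -4.99950827e-01,  3.99544579e-05]), 'wrist_force': array([ 0.06790946,  0.68896175, -0.00623943]), 'moment': array([ 0.00291899, -0.01201968, -0.00515838]), 'finger_force': 0.0, 'opening': 0.08540678646969119}
```

View pics/top0.png

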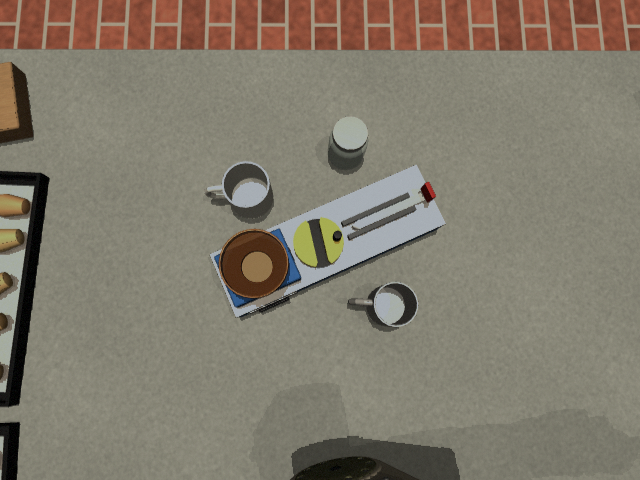

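View pics/side0.png

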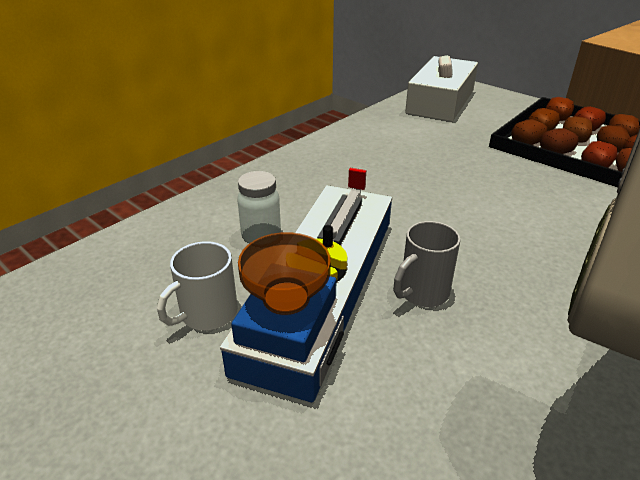

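The top view shows the disc at about (318,242) with its peg at (337,236), the red plate at (428,192) and the hopper at (254,264). The jug is at (395,305), the jar at (350,133) and the mug at (247,187). The side view agrees with this.

Run:
```python
from h import *
f=np.load("top0.npz");im=f["im"];d=f["d"];K,E=cal("top")
hsv=cv2.cvtColor(im,cv2.COLOR_RGB2HSV)
def big(m,n=1):
    c,_=cv2.findContours(m.astype(np.uint8),cv2.RETR_EXTERNAL,cv2.CHAIN_APPROX_NONE)
    return sorted(c,key=cv2.contourArea)[-1]
U,V=np.meshgrid(range(640),range(480))
reg=lambda x0,x1,y0,y1:(U>=x0)&(U<x1)&(V>=y0)&(V<y1)
H,S,Vv=[hsv[:,:,i] for i in range(3)]
# disc
m=(H>22)&(H<35)&(S>150)&(Vv>80)&reg(285,350,210,275)
pts=np.argwhere(m)[:,::-1]
hull=cv2.convexHull(pts.astype(np.int32)); 
w=cast(K,E,hull[:,0],.078); c,r=cv2.minEnclosingCircle(w[:,:2].astype(np.float32)); print("disc",c,r, cv2.fitEllipse(hull))
# deck
m=(S<50)&(Vv>150)&reg(205,450,160,320)
m=cv2.morphologyEx(m.astype(np.uint8),cv2.MORPH_OPEN,np.ones((3,3)))
p=np.argwhere(m)[:,::-1].astype(np.int32)
cc=max(cv2.findContours(m,cv2.RETR_EXTERNAL,cv2.CHAIN_APPROX_NONE)[0],key=cv2.contourArea)
box=cv2.boxPoints(cv2.minAreaRect(cc));print("deckbox",box)
wb=cast(K,E,box,.06);print(wb[:,:2],np.linalg.norm(np.diff(wb[:,:2],axis=0),axis=1))
# red
m=((H<8)|(H>172))&(S>150)&(Vv>60)&reg(410,445,170,215); cc=big(m)
print("red",cv2.minAreaRect(cc),cv2.boxPoints(cv2.minAreaRect(cc)))
print(cast(K,E,cv2.boxPoints(cv2.minAreaRect(cc)),.108)[:,:2], cast(K,E,[cv2.minAreaRect(cc)[0]],.1))
# peg
m=(Vv<60)&reg(325,350,225,248); ys,xs=np.where(m);print("dark px",len(xs))
for y in range(226,248): print(y,' '.join('%3d'%v for v in Vv[y,308:350]))
cv2.imwrite("pics/crop.png",cv2.resize(im[155:325,205:450,::-1],None,fx=3.2,fy=3.2,interpolation=cv2.INTER_CUBIC))
```

```text
disc (0.5476309657096863, 0.05578705295920372) 0.03502834215760231 ((324.35455322265625, 243.11465454101562), (25.883010864257812, 54.48377227783203), 29.008474349975586)
deckbox [[257.82477 232.85568]
 [417.96912 161.68042]
 [445.47424 223.56702]
 [285.3299  294.74228]]
[[ 0.57646238  0.16213764]
 [ 0.70107459 -0.11654832]
 [ 0.59045421 -0.15909443]
 [ 0.47158546  0.1155249 ]] [0.30527704 0.11852021 0.29924164]
red ((429.8000793457031, 189.60003662109375), (16.099689483642578, 3.5777084827423096), 63.43495178222656) [[424.60007 183.20004]
 [427.80008 181.60004]
 [435.0001  196.00003]
 [431.80008 197.60004]]
[[ 0.64880956 -0.11435272]
 [ 0.65149197 -0.11975092]
 [ 0.62717857 -0.1304046 ]
 [ 0.62452531 -0.12502396]] [[ 0.64008155 -0.12448632  0.1       ]]
dark px 80
226 173 111  54  56  54  53  54  53  57  50  49  23 113 175 173 173 172 172 173 173 173 174 174 173 172 173 174 173 175 176 174 180 182 174  80  55  96 114 134 181 181 181
227 174 127  53  55  55  54  53  52  55  49  48  25 103 171 173 175 176 172 174 173 174 174 174 173 175 173 174 173 175 173 174 176 180 179 134 133 182 
[... 2759 characters left out ...]
 182 180 180
244 175 173 174 173 173 119  56  57  59  60  57  54  55  56  52  55 108 174 171 172 174 173 173 174 173 172 174 173 172 174 173 173 174 174 173 156 182 180 181 181 179 180
245 173 174 174 173 175 142  56  56  55  58  57  57  60  58  50  49  48 169 172 173 173 173 173 174 174 175 174 171 173 174 173 173 173 174 173 173 180 181 180 180 181 180
246 171 173 174 173 173 171  62  55  59  57  54  58  53  58  52  49  40 138 175 174 175 173 175 174 174 172 173 174 175 174 174 171 174 173 173 174 178 179 180 180 179 180
247 173 173 173 172 175 175  89  58  57  55  58  58  58  61  52  50  34 111 173 173 173 176 171 174 173 174 174 174 176 173 174 175 171 174 171 173 178 180 181 180 181 180
```

View pics/crop.png

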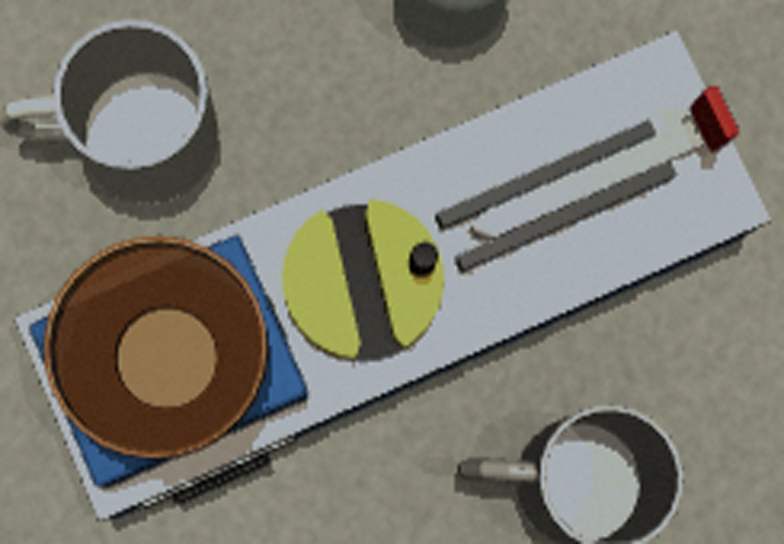

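The crop shows the disc centre near crop (363,281), the peg top near (424,256) and the slot running from (350,210) to (378,355). The deck corners are at (678,30), (770,215), (100,520) and (20,318). The mask was too narrow for the disc, so I'll refine it.

Run:
```python
from h import *
f=np.load("top0.npz");im=f["im"];K,E=cal("top")
H,S,V=cv2.split(cv2.cvtColor(im,cv2.COLOR_RGB2HSV))
m=np.zeros_like(H);s=np.s_[210:275,285:352];m[s]=((S[s]>120)&(V[s]>110)&(H[s]<45)&(H[s]>15))
cs=[c for c in cv2.findContours(m,cv2.RETR_EXTERNAL,cv2.CHAIN_APPROX_NONE)[0] if cv2.contourArea(c)>100]
print([(cv2.contourArea(c),cv2.boundingRect(c)) for c in cs])
P=np.vstack(cs);w=cast(K,E,cv2.convexHull(P)[:,0],.078)
c,r=cv2.minEnclosingCircle(w[:,:2].astype(np.float32));print("disc",c,r)
cor=np.array([[678,30],[770,215],[100,520],[20,318]])/3.2+[205,155]
q=cast(K,E,cor,.06)[:,:2];print(q)
for a,b in((0,3),(1,2)): v=q[b]-q[a];print(np.linalg.norm(v),np.degrees(np.arctan2(v[1],v[0])))
v=(q[3]-q[0])+(q[2]-q[1]);yh=v/np.linalg.norm(v);xh=np.array([yh[1],-yh[0]])
o=(q[0]+q[1])/2+yh*.215;print("origin by deck",o,"mid-based",q.mean(0)+.02*yh,"yh",yh,"xh",xh)
peg=cast(K,E,[[337.4,234.6]],.108)[0,:2]
for O in(np.array(c),o):
  dp=peg-O;print("peg",peg,np.linalg.norm(dp),"theta",np.arctan2(dp@xh,-dp@yh)%(2*np.pi), "th=atan:", (np.arctan2(dp@yh,dp@xh)-np.pi)%(2*np.pi))
sl=cast(K,E,np.array([[350,210],[378,355]])/3.2+[205,155],.07)[:,:2];v=sl[0]-sl[1]
print("slot theta",(np.arctan2(v@yh,v@xh)-np.pi/2)%np.pi)
red=cast(K,E,[[429.8,189.6]],.108)[0,:2]-np.array(c);print("red top loc",red@xh,red@yh)
for n,px,z in(("mug",(247,185),.092),("jug",(395.5,303),.1),("jar",(350,133),.105)):
  p=cast(K,E,[px],z)[0,:2];print(n,p,(p-c)@xh,(p-c)@yh)
```

```text
[(634.5, (294, 221, 23, 46)), (537.0, (319, 218, 24, 45))]
disc (0.5578073859214783, 0.06046879664063454) 0.04164942726492882
[[ 0.69618007 -0.11440749]
 [ 0.59286388 -0.15948405]
 [ 0.43504566  0.19636518]
 [ 0.54026345  0.23995332]]
0.3871454184315884 113.7492047308638
0.38927530671502375 113.91716329789763
origin by deck [0.55764503 0.05971993] mid-based [0.55800669 0.05890122] yh [-0.40407882  0.91472417] xh [0.91472417 0.40407882]
peg [0.5644004  0.03014274] 0.03103446072459528 theta 6.081286827282739 th=atan: 1.368897846898049
peg [0.5644004  0.03014274] 0.030338839268733403 theta 6.091760220692517 th=atan: 1.3793712403078278
slot theta 1.3324373152592761
red top loc -0.0005618194583362702 -0.1996624791459183
mug [0.65152818 0.17764588] 0.13307745225287926 0.0693141259732509
jug [ 0.45499542 -0.06079675] -0.14304543258879546 -0.06938039196081505
jar [0.73660783 0.00590984] 0.14150697069346058 -0.12215587487835805
```

send_rows --pt "0 0 -5.5 56.9 -42.9 0 1" --pt "0 0 -5.5 56.9 -42.9 0 1" --pt "0 0 -5.5 56.9 -42.9 0 1" --pt "0 0 -5.5 56.9 -42.9 0 1" --pt "0 0 -5.5 56.9 -42.9 0 1" --pt "0 0 -5.5 56.9 -42.9 0 1" --pt "0 0 -5.5 56.9 -42.9 0 1" --pt "0 0 -5.5 56.9 -42.9 0 1" --squeeze 20

```text
time: 0.9
tool_pos: [0.4088, -0.2149, 0.2482]
eef_rot: [3.074, 0.648, -0.0]
wrist_force: [1.0, -0.6, 0.6]
opening: -0.0001
finger_force: 0.0
```

```bash
cat >> h.py <<'E'
c=np.array([.5578,.0602]);yh=np.array([-.4041,.9147]);xh=np.array([.9147,.4041])
from scipy.spatial.transform import Rotation as Ro
def where(tx=None,ty=None,tip=None):
    s=read_state();p=s["tool_pos"];R=Ro.from_rotvec(s["eef_rot"]).as_matrix();d=p[:2]-c
    print("t",s["time"],"local mm",1e3*d@xh,1e3*d@yh,"tip z",1e3*(p[2]-.017),"x-ang",np.degrees(np.arctan2(*(R[:2,0]@np.c_[yh,xh]))),"tilt",R[2,2],"F",s["wrist_force"],s["opening"])
    if tx is not None:
        g=np.r_[c+tx/1e3*xh+ty/1e3*yh,tip/1e3+.017]-p; print("shift cm",R.T@g*100)
E
python3 -c "
from h import *
where(18,-29,170)"
```

```text
t 0.9 local mm -247.43734677570168 -191.48538958656198 tip z 231.15538469243708 x-ang -0.030112223201507946 tilt -0.9999999969142651 F [ 0.97618211 -0.59133556  0.58287296] -5.713171387469536e-05
shift cm [ 26.53598071 -16.26282797   6.11334995]
```

send_rows --pt "0 0 0 26.5 -16.3 6 1" --pt "0 0 0 26.5 -16.3 6 1" --pt "0 0 0 26.5 -16.3 6 1" --pt "0 0 0 26.5 -16.3 6 1" --pt "0 0 0 26.5 -16.3 6 1" --pt "0 0 0 26.5 -16.3 6 1" --pt "0 0 0 26.5 -16.3 6 1" --pt "0 0 0 26.5 -16.3 6 1"

```text
time: 1.7
tool_pos: [0.585, 0.0414, 0.1867]
eef_rot: [-3.072, -0.654, 0.003]
wrist_force: [-0.5, -0.7, -0.1]
opening: 0.0003
finger_force: 0.0
```

```bash
python3 -c "
from h import *
where(20,-28,86)
im,_=read_camera('wrist');cv2.imwrite('pics/w1.png',im[:,:,::-1])"
```

```text
t 1.7 local mm 17.30181385457817 -28.208823538920104 tip z 169.72186553573408 x-ang 0.2013101892434262 tilt -0.9999974587441369 F [-0.45825426 -0.66422131 -0.10959218] 0.00028193692078155706
shift cm [ 0.28650621 -0.01115268  8.37164927]
```

View pics/w1.png

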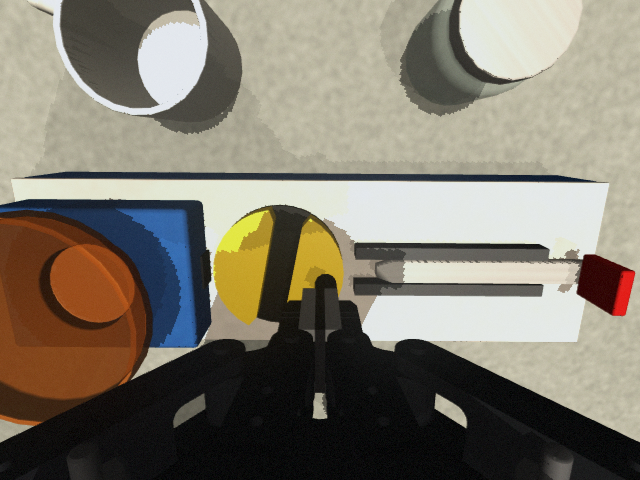

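```bash
python3 -c "
from h import *
K,E=cal('wrist')
s=read_state();p=s['tool_pos']
print('cam',-E[:3,:3].T@E[:3,3]-p)
for n,q in(('tip',p-[0,0,.017]),('pegtop',np.r_[c-.0065*xh-.0303*yh,.108]),('disc',np.r_[c,.078])):
  a=E[:3,:3]@q+E[:3,3];u=K@[a[0],-a[1],-a[2]];print(n,u[:2]/u[2])
"
```

```text
cam [0.05961482 0.02662442 0.12518204]
tip [320.47511217 306.96317158]
pegtop [322.05432532 297.33879141]
disc [274.67570704 269.24875501]
```

The wrist view shows the disc at about (280,265) and the peg's top edge at (326,275), just behind the shut fingertips at (320,307). That matches the prediction, so I'll lower.

send_rows --pt "0 0 0 0.4 0 3 1" --pt "0 0 0 0.4 0 6 1" --pt "0 0 0 0.4 0 8.3 1" --pt "0 0 0 0.4 0 8.3 1" --pt "0 0 0 0.4 0 8.3 1"

```text
time: 2.25
tool_pos: [0.588, 0.0395, 0.1059]
eef_rot: [3.074, 0.645, -0.001]
wrist_force: [-0.3, 0.1, 0.2]
opening: 0.0004
finger_force: 0.0
```

```bash
python3 -c "
from h import *
where()"
```

```text
t 2.25 local mm 19.23368810561036 -31.110565364000728 tip z 88.93599908334045 x-ang -0.12000170757740435 tilt -0.999999792033062 F [-0.33032996  0.06240105  0.17370902] 0.0003660738092024228
```

send_rows --pt "0 0 0 -0.4 -0.1 0.1 1" --pt "0 0 0 -0.8 -0.2 0.2 1" --pt "0 0 0 -1.2 -0.3 0.2 1" --pt "0 0 0 -1.5 -0.3 0.2 1" --pt "0 0 0 -1.8 -0.3 0.2 1" --pt "0 0 0 -2.1 -0.3 0.2 1" --pt "0 0 0 -2.4 -0.3 0.2 1" --pt "0 0 0 -2.6 -0.3 0.2 1"

```text
time: 3.05
tool_pos: [0.5639, 0.0343, 0.1036]
eef_rot: [-3.071, -0.649, -0.003]
wrist_force: [3.9, 8.0, 1.0]
opening: -0.0
finger_force: 3.4
```

```bash
python3 -c "
from h import *
where()"
```

```text
t 3.05 local mm -4.8962977459320465 -26.099421821975053 tip z 86.58729398364004 x-ang 0.03667595787257506 tilt -0.9999951290471425 F [3.90831564 8.02535069 1.01118924] -1.483557685307107e-05
```

send_rows --pt "0 0 0 0.6 0 0 1" --pt "0 0 0 0.8 0.8 0 1" --pt "0 0 0 0.8 2.2 0 1" --pt "0 0 0 -0.5 2.2 0 1" --pt "0 0 0 -1.8 2.2 0 1" --pt "0 0 0 -2.3 2.2 0 1" --pt "0 0 0 -2.3 2.2 0 1" --pt "0 0 0 -2.3 2.2 0 1"

```text
time: 3.85
tool_pos: [0.5519, 0.0032, 0.1033]
eef_rot: [3.074, 0.647, 0.001]
wrist_force: [-0.4, 0.1, -0.8]
opening: -0.0
finger_force: 0.0
```

```bash
python3 -c "
from h import *
where()
im,_=read_camera('wrist');cv2.imwrite('pics/w2.png',im[:,:,::-1])"
```

```text
t 3.85 local mm -28.43860349089834 -49.75521588130574 tip z 86.33379877210491 x-ang -0.0494639291488144 tilt -0.9999998319184549 F [-0.36681051  0.06890321 -0.75121451] -1.201465189779992e-05
```

View pics/w2.png

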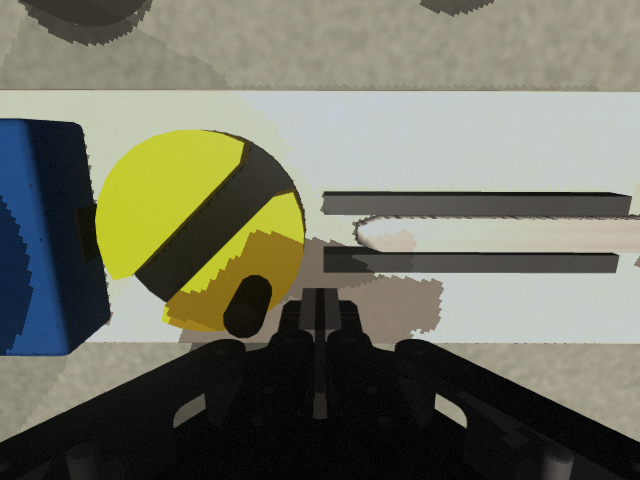

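The wrist view shows the slot at roughly 0.7 rad, the peg at about (247,308), and the fingertip at (320,300) on its -y side. I'll push +y.

send_rows --pt "0 0 0 0 -0.5 0 1" --pt "0 0 0 0 -1.0 0 1" --pt "0 0 0 0 -1.3 0 1" --pt "0 0 0 0 -1.6 0 1" --pt "0 0 0 0 -1.9 0 1" --pt "0 0 0 0 -2.2 0 1" --pt "0 0 0 0 -2.5 0 1" --pt "0 0 0 0 -2.5 0 1"

```text
time: 4.7
tool_pos: [0.541, 0.0268, 0.1033]
eef_rot: [3.073, 0.649, -0.001]
wrist_force: [0.2, -1.4, 0.4]
opening: 0.0001
finger_force: 1.1
```

```bash
cat >> h.py <<'E'
def slot():
    im,_=read_camera('wrist');K,E=cal('wrist')
    o=E[:3,:3]@np.r_[c,.078]+E[:3,3];u=K@[o[0],-o[1],-o[2]];u=u[:2]/u[2]
    H,S,V=cv2.split(cv2.cvtColor(im,cv2.COLOR_RGB2HSV))
    m=((H>20)&(H<35)&(S>150)&(V>70)).astype(np.uint8)
    m[:,:]*=1
    cs=[k for k in cv2.findContours(m,cv2.RETR_EXTERNAL,cv2.CHAIN_APPROX_NONE)[0] if cv2.contourArea(k)>1500]
    for k in cs:
        # longest straight edge = chord along the slot
        e=np.zeros_like(m);cv2.drawContours(e,[k],-1,255,1)
        L=cv2.HoughLinesP(e,1,np.pi/720,30,minLineLength=50,maxLineGap=6)
        if L is None: continue
        L=L[np.argsort(-np.hypot(L[:,0,2]-L[:,0,0],L[:,0,3]-L[:,0,1]))][:3,0].astype(float)
        for l in L:
            w=cast(K,E,l.reshape(2,2),.078)[:,:2]-c;v=w[1]-w[0]
            a=np.arctan2(-(v@xh),v@yh);a=(a+np.pi/2)%np.pi-np.pi/2
            print("edge",l,"len mm",1e3*np.linalg.norm(v),"theta",a,"x",1e3*(w@xh))
    return im
E
python3 -c "
from h import *
where()
im=slot();cv2.imwrite('pics/w3.png',im[:,:,::-1])"
```

```text
t 4.7 local mm -28.861943115345934 -23.71479776467147 tip z 86.25555345106753 x-ang 0.01714882559638804 tilt -0.999999745887922 F [ 0.21058359 -1.4433637   0.43048628] 0.00012526262616318145
edge [198. 252. 335. 245.] len mm 55.82088566083447 theta 0.05284640816942687 x [-8.15430928 -5.2057888 ]
edge [180. 219. 333. 210.] len mm 60.94038329430027 theta 0.05933642550705631 x [5.53237755 9.1461916 ]
```

View pics/w3.png

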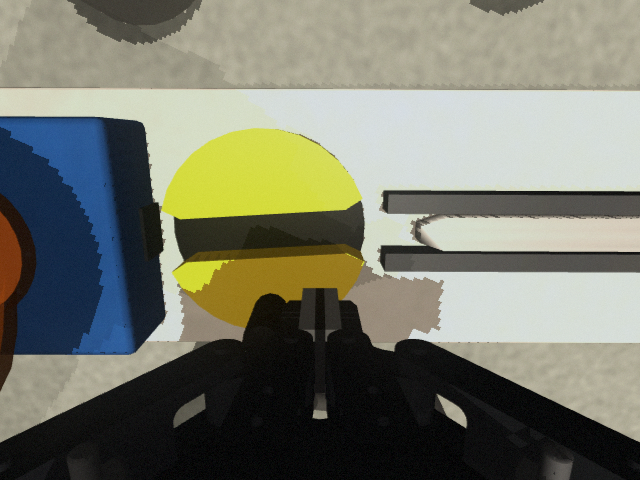

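The wrist view shows the slot almost in line: edges (180,219)-(333,210), theta about 0.055. I'll nudge the peg another 1.8 mm.

send_rows --pt "0 0 0 0 -0.1 0 1" --pt "0 0 0 0 -0.2 0 1" --pt "0 0 0 0 -0.2 0 1"

```text
time: 5.05
tool_pos: [0.5404, 0.0286, 0.1033]
eef_rot: [-3.074, -0.649, 0.0]
wrist_force: [-0.3, -1.9, -0.2]
opening: -0.0001
finger_force: 1.0
```

send_rows --pt "0 0 0 0 0.5 0 1" --pt "0 0 0 0 1.0 0 1" --pt "0 0 0 0 1.0 -3 1" --pt "0 0 0 0 1.0 -5 1" --pt "0 0 0 0 1.0 -5 1"

```text
time: 5.55
tool_pos: [0.5469, 0.0189, 0.1562]
eef_rot: [3.073, 0.648, 0.009]
wrist_force: [0.8, -0.3, 0.2]
opening: 0.0005
finger_force: 0.0
```

```bash
python3 -c "
from h import *
where(0,-235,135)
im=slot()"
```

```text
t 5.55 local mm -26.677024694752014 -33.34687896794202 tip z 139.213810260216 x-ang -0.020005490045323458 tilt -0.9999826838928255 F [ 0.76657874 -0.27736109  0.21582379] 0.0004964276431101087
shift cm [ 2.67249148 20.16287546  0.48557336]
edge [207. 228. 321. 228.] len mm 61.18295983313134 theta -0.001200773263873245 x [-8.41648153 -8.48994738]
edge [197. 200. 320. 200.] len mm 64.76574118670884 theta -0.0011397500136531846 x [6.68975883 6.61594309]
```

send_rows --pt "0 0 0 2.7 20.2 0 1" --pt "0 0 0 2.7 20.2 0 1" --pt "0 0 0 2.7 20.2 0 1" --pt "0 0 0 2.7 20.2 0 1" --pt "0 0 0 2.7 20.2 0 1" --pt "0 0 0 2.7 20.2 3 1" --pt "0 0 0 2.7 20.2 4.9 1" --pt "0 0 0 2.7 20.2 4.9 1"

```text
time: 6.4
tool_pos: [0.6477, -0.1534, 0.0993]
eef_rot: [-3.069, -0.647, 0.011]
wrist_force: [-0.5, -0.5, -0.3]
opening: -0.0
finger_force: 0.0
```

```bash
python3 -c "
from h import *
where(0,-226,89)
im=slot();cv2.imwrite('pics/w4.png',im[:,:,::-1])"
```

```text
t 6.4 local mm -4.1347858992683095 -231.7059125059067 tip z 82.3393126427018 x-ang -0.020006107894739653 tilt -0.9999635360109171 F [-0.46798418 -0.5278822  -0.33951208] -1.2430753899260258e-05
shift cm [ 0.40932566 -0.57545118 -0.66498699]
```

View pics/w4.png

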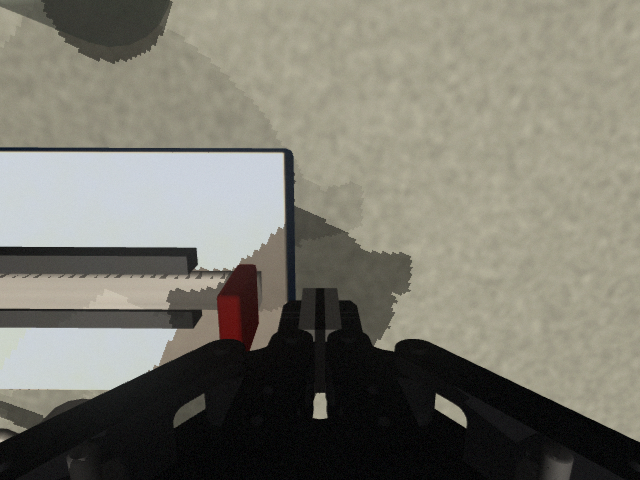

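The wrist view shows the red plate at (238,305) and the fingertip at (320,305), just behind it. I'll centre on it, then push along +y.

send_rows --pt "0 0 0 0.4 0 -0.4 1" --pt "0 0 0 0.4 -0.5 -0.4 1" --pt "0 0 0 0.4 -1.0 -0.4 1" --pt "0 0 0 0.4 -1.5 -0.4 1" --pt "0 0 0 0.4 -2.1 -0.4 1" --pt "0 0 0 0.4 -2.8 -0.4 1" --pt "0 0 0 0.4 -3.5 -0.4 1" --pt "0 0 0 0.4 -4.2 -0.4 1"

```text
time: 7.25
tool_pos: [0.6378, -0.1144, 0.1089]
eef_rot: [3.073, 0.648, 0.002]
wrist_force: [2.2, -3.1, 2.8]
opening: -0.0001
finger_force: 1.8
```

```bash
python3 -c "
from h import *
where(0,-85,86)
im=slot()"
```

```text
t 7.25 local mm 2.6139748958265856 -192.02347495179615 tip z 91.92545892294511 x-ang -0.022741165806430014 tilt -0.9999985249157027 F [ 2.18571688 -3.10534137  2.8396071 ] -5.4364568853052225e-05
shift cm [ -0.26631801 -10.70337576   0.57839428]
```

send_rows --pt "0 0 0 -0.1 -0.7 0.2 1" --pt "0 0 0 -0.2 -1.4 0.3 1" --pt "0 0 0 -0.2 -2.1 0.3 1" --pt "0 0 0 -0.2 -2.8 0.3 1" --pt "0 0 0 -0.2 -3.5 0.3 1" --pt "0 0 0 -0.2 -4.2 0.3 1" --pt "0 0 0 -0.2 -4.9 0.3 1" --pt "0 0 0 -0.2 -5.6 0.3 1"

```text
time: 8.1
tool_pos: [0.6127, -0.0635, 0.105]
eef_rot: [-3.074, -0.649, 0.001]
wrist_force: [2.6, -2.3, -2.7]
opening: 0.0002
finger_force: 1.8
```

```bash
python3 -c "
from h import *
where(0,-84,87)"
```

```text
t 8.1 local mm 0.18352192839266954 -135.36444701919245 tip z 87.98780282484115 x-ang -0.00643645257780143 tilt -0.9999999165133552 F [ 2.62361261 -2.31288005 -2.73158139] 0.00019236028586307617
shift cm [-0.0188948  -5.1367191   0.09986008]
```

send_rows --pt "0 0 0 0 -0.7 0 1" --pt "0 0 0 0 -1.4 0 1" --pt "0 0 0 0 -2.1 0 1" --pt "0 0 0 0 -2.8 0 1" --pt "0 0 0 0 -3.5 0 1" --pt "0 0 0 0 -4.1 0 1" --pt "0 0 0 0 -4.5 0 1" --pt "0 0 0 0 -4.7 0 1"

```text
time: 8.9
tool_pos: [0.5936, -0.0207, 0.1052]
eef_rot: [-3.074, -0.649, 0.001]
wrist_force: [1.8, -2.3, -2.1]
opening: 0.0001
finger_force: 1.5
```

send_rows --pt "0 0 0 0 -0.1 0 1" --pt "0 0 0 0 -0.2 0 1" --pt "0 0 0 0 -0.2 0 1"

```text
time: 9.2
tool_pos: [0.593, -0.0193, 0.1052]
eef_rot: [-3.074, -0.648, 0.001]
wrist_force: [1.8, -2.0, -1.8]
opening: -0.0004
finger_force: 1.1
```

```bash
python3 -c "
from h import *
where(0,-84,87)"
```

```text
t 9.2 local mm 0.08797574614115784 -86.9593577480807 tip z 88.23559883327476 x-ang -0.014303036872224497 tilt -0.9999999064043146 F [ 1.75082967 -1.96262186 -1.81141832] -0.0004383379188811433
shift cm [-0.00882922 -0.29613267  0.12364092]
```

send_rows --pt "0 0 0 0 -0.1 0 1" --pt "0 0 0 0 -0.2 0 1" --pt "0 0 0 0 -0.2 0 1"

```text
time: 9.5
tool_pos: [0.5923, -0.0175, 0.1052]
eef_rot: [3.074, 0.648, -0.0]
wrist_force: [1.8, -1.4, -2.0]
opening: 0.0002
finger_force: 1.3
```

send_rows --pt "0 0 0 0 -0.1 0 1" --pt "0 0 0 0 -0.1 0 1"

```text
time: 9.7
tool_pos: [0.5919, -0.0166, 0.1052]
eef_rot: [3.074, 0.648, -0.0]
wrist_force: [1.0, -3.3, -0.9]
opening: -0.0004
finger_force: 1.3
```

send_rows --pt "0 0 0 0 -0.1 0 1" --pt "0 0 0 0 -0.1 0 1"

```text
time: 9.9
tool_pos: [0.5915, -0.0156, 0.1052]
eef_rot: [-3.074, -0.649, 0.0]
wrist_force: [-0.1, -3.0, -1.4]
opening: 0.0001
finger_force: 1.3
```

```bash
python3 -c "
from h import *
where()"
```

```text
t 9.9 local mm 0.16151438257249004 -82.91090888283046 tip z 88.23831906284879 x-ang -0.0044411123705197795 tilt -0.9999999701621941 F [-0.05746147 -2.99253915 -1.41148097] 0.00012667829817985626
```

send_rows --pt "0 0 0 0 -0.05 0 1" --pt "0 0 0 0 -0.1 0 1"

```text
time: 10.1
tool_pos: [0.5911, -0.0148, 0.1052]
eef_rot: [3.074, 0.648, -0.0]
wrist_force: [0.6, -3.8, -1.5]
opening: -0.0004
finger_force: 1.5
```

send_rows --pt "0 0 0 0 -0.05 0 1" --pt "0 0 0 0 -0.05 0 1"

```text
time: 10.3
tool_pos: [0.5911, -0.0147, 0.1053]
eef_rot: [3.073, 0.648, -0.0]
wrist_force: [0.9, -4.9, -3.2]
opening: -0.0002
finger_force: 2.4
```

```bash
python3 -c "
from h import *
where()
im=slot();cv2.imwrite('pics/w5.png',im[:,:,::-1])"
```

```text
t 10.3 local mm 0.1523892352474287 -81.941791758529 tip z 88.25303627419018 x-ang -0.028475192216697105 tilt -0.9999995675435429 F [ 0.905648   -4.86786388 -3.1997832 ] -0.000187838249387827
edge [121. 313. 219. 313.] len mm 42.237731746284474 theta -0.0012060297129803388 x [-7.24094598 -7.29188524]
edge [154. 368. 213. 340.] len mm 30.8729902598986 theta 0.46904735309460754 x [-34.18363524 -20.22809877]
edge [ 70. 312. 120. 312.] len mm 21.53202255377947 theta -0.0012053916677237098 x [-6.74523135 -6.77118551]
edge [ 50. 281. 207. 281.] len mm 66.0967684124982 theta -0.0011860702892168007 x [7.47341915 7.39502482]
```

View pics/w5.png

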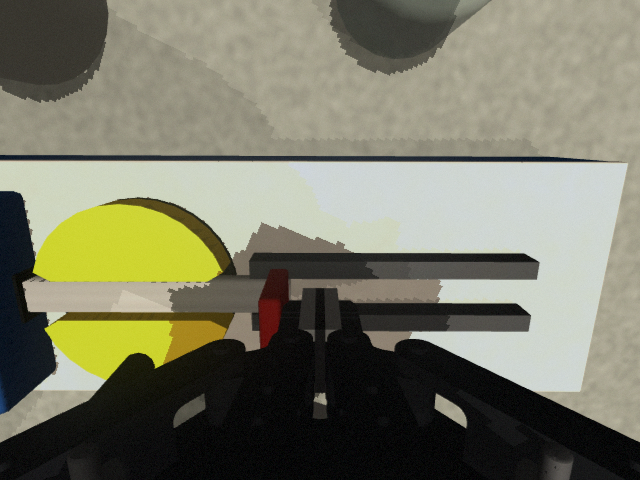

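The bar passes through the disc into the throat at (25,295). It stopped at -81.9 mm, the predicted home position, as the force rose. I'll retreat backwards, then up.

send_rows --pt "0 0 0 0 0.5 0 1" --pt "0 0 0 0 1.5 0 1" --pt "0 0 0 0 2.5 -2 1" --pt "0 0 0 0 2.5 -6 1" --pt "0 0 0 0 2.5 -10 1" --pt "0 0 0 0 5 -13 1" --pt "0 0 0 0 5 -13 1" --pt "0 0 0 0 5 -13 1"

```text
time: 11.15
tool_pos: [0.6119, -0.0606, 0.2359]
eef_rot: [-3.074, -0.647, -0.003]
wrist_force: [0.6, -0.1, -0.9]
opening: -0.0001
finger_force: 0.0
```

```bash
python3 -c "
from h import *
where()
im=slot()
H,S,V=cv2.split(cv2.cvtColor(im,cv2.COLOR_RGB2HSV))
m=(((H<8)|(H>172))&(S>150)&(V>60)).astype(np.uint8)
n,_,st,ce=cv2.connectedComponentsWithStats(m);K,E=cal('wrist')
for i in range(1,n):
  if st[i,4]>60:
    x,y,w,h=st[i,:4];q=cast(K,E,[[x,y],[x+w,y],[x,y+h],[x+w,y+h]],.108)[:,:2]-c
    print('red',st[i],'local y',1e3*q@yh)
"
```

```text
t 11.15 local mm 0.6382547283158971 -132.31863374462625 tip z 218.8604467345628 x-ang -0.06348479961361628 tilt -0.9999982936658083 F [ 0.56328919 -0.13016953 -0.86142214] -0.00013658315612467915
edge [112. 240. 199. 240.] len mm 65.83641372588805 theta -0.0007628965497286089 x [-8.79075894 -8.84098463]
edge [ 99. 219. 191. 219.] len mm 68.61213167123259 theta -0.0008671706684424407 x [7.3957156  7.33621799]
red [214 221  13  40 434] local y [-60.50283927 -69.17159298 -58.45673614 -67.37326846]
```

Rear face at about -68 mm (home is -67), slot at 0 rad, arm clear.

```bash
python3 -c "
from cell import *
print(hand_in())"
```

```text
the job is handed in; nothing more can be done
None
```

The job is handed in: the disc's slot is in line with the bar (about 0 rad), the bar is home at its stop, and the arm finished clear; I kept the arm clear of the mug, jug and jar but did not re-measure them at the end.

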